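# Load a soft jaw into the spring-leaf drill jig

### The arm

A 6-joint arm with a two-finger parallel gripper is mounted at the origin on the work surface. World frame = base frame: x ahead of the robot, y to its left, z up, the work surface at z = 0. Lengths are in m, angles in rad, forces in N, time in s.
With the tool pointing down it reaches from about 0.275 to 0.85 m from the base axis. Payload 5.2 kg.
Tool frame: the origin (TCP) lies midway between the tips of the shut fingers; the grasp point (between the pads) lies 19 mm behind it; z points along the fingers, y is the direction in which the jaws open and shut (so a half turn about z gives the same grasp; the last joint's range is limited). The gripper opens to 85 mm and grips with 20 to 120 N. Pads are 22 mm wide; open, the fingers measure 114 mm over their backs; the gripper's body (76 mm by 85 mm) begins 54 mm behind the grasp point. The pads swing forward as they close: fully open they stand 13 mm farther back than shut.
Start: joints at [1.115, 0.259, 1.535, -0, 1.348, -0.203], TCP at [0.138, 0.533, 0.231] pointing down, gripper open.
Joint ranges: [-3.14, 3.14], [-0.91, 2.08], [0.19, 2.58], [-1.22, 4.36], [0.22, 2.71], [-3.12, 3.12]. Speed limits (rad/s): [2.57, 2.57, 3.14, 3.14, 3.14, 3.14].

### API

Orientations are given as a unit quaternion [w, x, y, z].
In Python, from workcell import r gives the robot as it stands.
- The arm moves only by the tool jog_arm, never from a script. Its argument "deltas" is a list that holds one entry, the list of rows, each a list of 5 numbers: the shift along the tool's x, y, z in m, then the turn about the tool's z in rad, then the finger opening in m, from 0 to 0.0854. A call has 1 to 5 rows; each row is the pose to reach, as a shift and turn from the pose measured when the call began, along the tool's axes at that moment; what a row does not reach only later rows make up. A row lasts 1/8 s, in which the tool goes at most 62.5 mm and 10.7 degrees, less where a joint would pass 70% of its speed; a pose out of reach is approached as far as the arm can. A call with a gripper value outside its range is refused whole. The fingers move at their own pace and stop on an object; the grip force is fixed at half the most. Time passes only in rows, so rows that repeat a pose let the fingers close. It gives the time, the measured TCP pose, the force and the opening at its end, in the units of the state.
- r.read_state(): the state, without advancing time (a new reading comes with each control period).
- r.grab_frame(name): name is "scene" or "top"; returns the picture (420x560x3 uint8, red, green, blue); there is no depth.
- r.camera_model(name): a dict with "camera_matrix" (3x3 intrinsics, pixels), "eye" and "attitude" of the camera in the world. Camera axes: x right, y up, looking along -z (the intrinsics and any distortion apply to the point x, -y, -z); pixel columns grow to the right and rows downward; lengths in m; the calibration is good to about 2 mm. A picture is of the moment at which its call begins. camera_model takes no time and is no camera call.
- r.finish_job(): hands the job in, once; it reports no verdict.
The state is a dict: "t": time; "qpos": joint angles; "qvel": joint speeds; "effort": joint torques, N m; "tool_pos": TCP position; "tcp_rot": TCP orientation; "contact_force": force on the tool from outside, world axes, zero at the start; "moment": the same for the moment, N m; "width": finger opening in m.
Only numpy, scipy, OpenCV 4.12 (cv2) and the standard library are available. Lean on these libraries where they do the work, as an engineer would, in place of code of your own. Each camera call takes 0.05 s, during which the arm holds its last target. There are 200 camera calls.

### The job

Load the stepped aluminium jaw into the drill jig: press the thumb plate down with one fingertip to hold the spring-closed leaf open, and while it is held open push the jaw along its channel with the other fingertip, under the leaf and fully home against the end stop. Then take your fingers away so that the leaf closes onto the jaw by itself. The jaw is only pushed, never picked up, and everything else on the bench is left where it is.

Things in the scene. Friction and masses are not known exactly. Their poses are not given: they have to be found in the camera images.
- jig: Steel drill jig bolted to the bench. Origin on the bench, x along the channel towards the end stop (pushing direction), y left of that, z up. In mm: base plate x -140 to 60, y -40 to 90, top z 14. The jaw's channel lies along y 0 between guide rails (inner faces y +-16.5, 8 thick, tops z 24, x -115 to 35). Nothing is taller than z 65 with the leaf shut, 95 with it open.
- stop (a point): Middle of the top edge of the end stop's face at the far end of the channel (jig x 38, y 0, z 36 mm). The stop block is 30 mm wide. The jaw is home when its low end meets this face: jaw origin at jig x 3 mm.
- shaft (a point): Point at jig x -75, y 40, z 50 mm on the rocker shaft, which runs along x (hubs 9 mm radius, bearing lugs at x -13 and 46, 10 mm radius). On it turn together the leaf, over the channel, and the thumb plate, on the +y side beside the channel's loading end. Pressing the thumb plate down raises the leaf.
- leaf_pad (a point): Middle of the underside of the leaf's pad, over the channel. The leaf is a steel flap, jig x 3 to 35, from the shaft across to y -36 mm; pad 28 x 24 mm. Height of this point: 32 mm shut, which bars the channel to the jaw; 38 lying on the jaw; about 48 with the thumb plate level.
- leaf (a joint): Turn of leaf and thumb plate, rad: 0 shut and empty on its rest button, 0.15 lying on a jaw, clear of a jaw above 0.22, 0.40 thumb plate level, 0.55 hard stop. A spring shuts it: pressing the thumb plate at mid-width takes 3 to 8 N all the way. It does not stay open by itself.
- thumb (a point): Middle of the top face of the thumb plate that opens the leaf: 100 (jig x -125 to -25) x 26 x 5 mm. It moves with the joint. Shut: jig x -75, y 77, z 44 mm, sloping up outward by 0.4 rad; level (joint 0.40): y 72, z 30; hard stop: z 25. It may be pressed anywhere, and a fingertip may slide along it.
- jaw: Jaw to load: plain stepped aluminium block 70 x 30 mm, about 165 g. Origin: centre of its underside; x towards its low end. Low step 24 high, x -8 to 35 mm, leads and goes under the leaf; tall step 36 high, x -35 to -8. Push its upright tail face at x -35. Starts in the channel on the base plate (underside z 14), along the channel, low end just short of the leaf. Slides with 1 to 2 N.
- drilled_jaw: Bystander: an identical jaw with two holes already drilled, lying loose on the bench beyond the end stop. Origin at the centre of its underside.
- oil_tin: Bystander: upright grey oil tin, 54 mm across, 85 mm high, loose on the bench to the jig's left. Origin at the centre of its underside.
- air_drill: Bystander: black pistol air drill lying on its side, about 170 long along its x, 36 mm high, its grip reaching about 115 mm to its -y, loose on the bench to the jig's right. Origin on the bench under its motor body.
Things that resemble listed ones, but are neither listed nor needed, are in the scene too. Leave any blue or orange look-alike of the jaw alone. Several things have the shape of the jig; the one meant has the colours described above.

How it is judged:
By the outcome, as a careful person would: the job done as asked, in the order asked, and still so for the second after the job is handed in, with the robot touching nothing.
It also fails if it takes over 32 s, if anything falls off the work surface, if the arm or the gripper's body presses on something with over 40 N, if the wrist force passes 120 N, or if a joint passes its speed limit or range.

## Working session

There is one attempt and no reset: what is moved stays moved. The work goes in short steps, Python scripts to look and compute and a tool call to move; the robot and the scene stay as the last step left them, time stands still between calls to the robot, and variables do not carry over. Pictures are saved under pics/ and viewed, about 8 in all and at most 12, crops included, and the job is handed in when it is done.

Besides the shell and the picture viewer there is one more tool, called after "Emit:" by a JSON object that holds its "name" and its "arguments". jog_arm: Moves the arm, as the interface text tells. Its arguments: {"type":"object","properties":{"deltas":{"type":"array","items":{"type":"array","items":{"type":"array","items":{"type":"number"}}}}},"required":["deltas"]}

```bash
mkdir -p pics; python3 - <<'E'
from workcell import r
import cv2
for n in("scene","top"):
    im=r.grab_frame(n); cv2.imwrite(f"pics/{n}0.png",im[:,:,::-1])
    print(n,r.camera_model(n))
print(r.read_state())
E
```

```text
scene {'camera_matrix': array([[479.55561764,   0.        , 290.0067308 ],
       [  0.        , 479.55561764, 218.1365796 ],
       [  0.        ,   0.        ,   1.        ]]), 'eye': array([1.00903337, 0.48513909, 0.76667907]), 'attitude': array([0.37340027, 0.14095882, 0.31210699, 0.86214388])}
top {'camera_matrix': array([[471.76821604,   0.        , 277.33358203],
       [  0.        , 471.76821604, 207.80926825],
       [  0.        ,   0.        ,   1.        ]]), 'eye': array([0.48467903, 0.0453396 , 0.98537326]), 'attitude': array([ 0.71542446,  0.02414015, -0.02522864, -0.69781703])}
{'t': 0.1, 'qpos': array([ 1.11521376e+00,  2.59311076e-01,  1.53596705e+00, -6.72527574e-06,
        1.34800688e+00, -2.02820831e-01]), 'qvel': array([ 0.00082634, -0.0021449 , -0.00300449,  0.00200344, -0.00042926,
       -0.00152655]), 'effort': array([ 3.90594985e-03, -4.46977115e+01, -2.91245538e+01, -2.90789203e-04,
        6.33692267e-03,  1.36457433e-05]), 'tool_pos': array([0.13732184, 0.53209331, 0.23053843]), 'tcp_rot': array([-2.70455085e-04,  1.26043923e-01,  9.92024301e-01, -8.01795875e-04]), 'contact_force': array([ 0.08079776, -0.08811417, -0.36495637]), 'moment': array([ 0.01373644, -0.02464807,  0.00876687]), 'width': 0.08562484300005813}
```

View pics/top0.png

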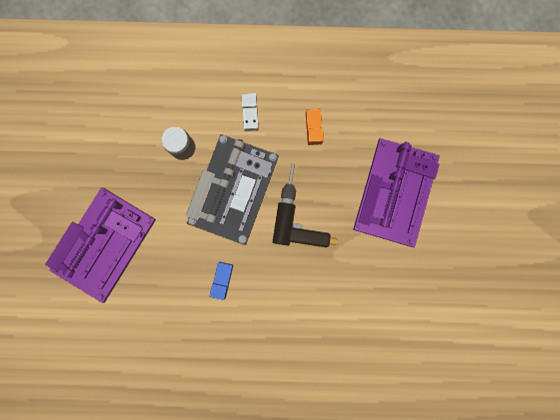

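View pics/scene0.png

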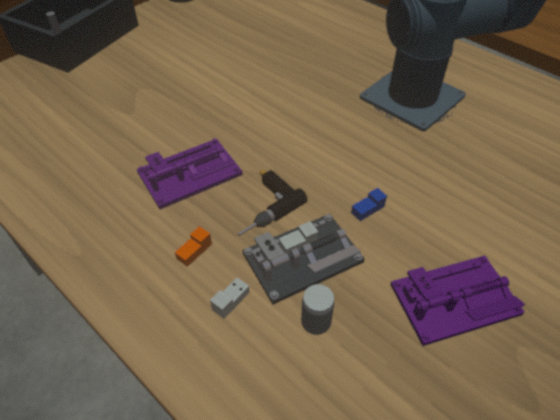

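Candidates: dark steel jig at top (233,188), and purple jigs at (100,245) and (398,192), which are look-alikes. Jaws: plain jaw in the channel (243,193), drilled one (250,112), blue (221,281), orange (314,127). I choose the dark jig and the jaw in it, and check them in one crop.

```bash
cat > h.py <<'E'
import numpy as np, cv2
from workcell import r
from scipy.spatial.transform import Rotation as R
def cam(n):
    c=r.camera_model(n); q=c["attitude"]
    return c["camera_matrix"],np.array(c["eye"]),R.from_quat([q[1],q[2],q[3],q[0]]).as_matrix()
def ray(n,u,v,z):
    K,e,A=cam(n); d=A@(np.diag([1,-1,-1])@np.linalg.inv(K)@[u,v,1]); return e+d*(z-e[2])/d[2]
def proj(n,p):
    K,e,A=cam(n); q=K@(np.diag([1,-1,-1])@A.T@(np.array(p)-e)); return q[:2]/q[2]
E
python3 - <<'E'
import cv2
a=cv2.imread("pics/top0.png")[125:255,170:300]; cv2.imwrite("pics/crop1.png",cv2.resize(a,None,fx=4.6,fy=4.6,interpolation=2))
from h import *
im=cv2.cvtColor(cv2.imread("pics/top0.png"),cv2.COLOR_BGR2HSV)
m=((im[...,1]<60)).astype(np.uint8); m[:125]=0;m[255:]=0;m[:,:185]=0;m[:,300:]=0
m=cv2.morphologyEx(m,cv2.MORPH_OPEN,np.ones((3,3)))
cs,_=cv2.findContours(m,0,2)
for c in cs:
    if cv2.contourArea(c)>100:
        b=cv2.boxPoints(cv2.minAreaRect(c)); print(cv2.contourArea(c),b.tolist()); print([ray("top",*p,.014).round(4).tolist() for p in b])
E
```

```text
194.5 [[282.0, 184.0], [294.0, 184.0], [294.0, 203.0], [282.0, 203.0]]
[[0.6023, 0.0363, 0.014], [0.6029, 0.0114, 0.014], [0.5635, 0.0105, 0.014], [0.5628, 0.0353, 0.014]]
5959.5 [[183.01504516601562, 221.80560302734375], [216.74603271484375, 130.99139404296875], [278.5358581542969, 153.94189453125], [244.80487060546875, 244.756103515625]]
[[0.5189, 0.2381, 0.014], [0.7101, 0.1751, 0.014], [0.665, 0.045, 0.014], [0.475, 0.1095, 0.014]]
126.0 [[185.0, 134.0], [193.0, 134.0], [193.0, 158.0], [185.0, 158.0]]
[[0.7021, 0.2411, 0.014], [0.7025, 0.2244, 0.014], [0.652, 0.2225, 0.014], [0.6516, 0.2391, 0.014]]
```

View pics/crop1.png

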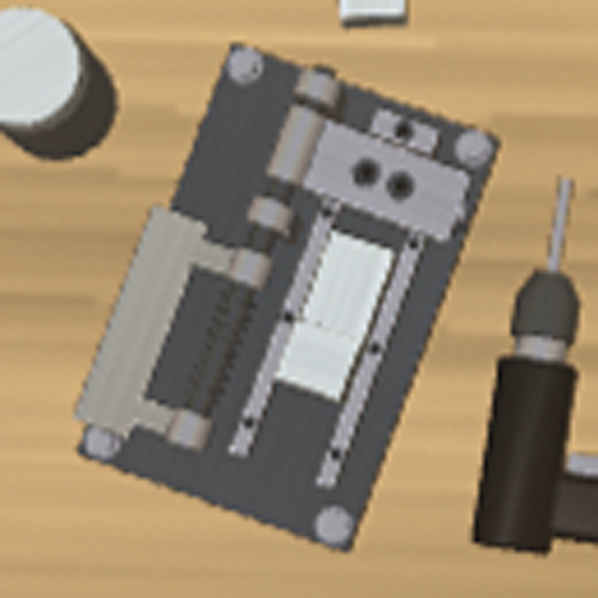

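The crop confirms the dark jig with the leaf shut and plain jaw in the channel. Corners in crop: (235,43), (497,135), (350,550), (80,455). Jaw tail edge is at (275,380)–(338,400).

```bash
cat >> h.py <<'E'
def crop2px(u,v): return 170+(u+.5)/4.6-.5,125+(v+.5)/4.6-.5
E
python3 - <<'E'
from h import *
J=np.array([[60,90],[60,-40],[-140,-40],[-140,90]])/1e3
W=np.array([ray("top",*crop2px(*p),.014)[:2] for p in[(235,43),(497,135),(350,550),(80,455)]])
Jc,Wc=J-J.mean(0),W-W.mean(0)
z=(Wc[:,0]+1j*Wc[:,1])@(Jc[:,0]-1j*Jc[:,1]); yaw=np.angle(z); print("scale",abs(z)/(Jc**2).sum())
M=np.array([[np.cos(yaw),-np.sin(yaw)],[np.sin(yaw),np.cos(yaw)]]); t=W.mean(0)-M@J.mean(0)
print("resid mm",((W-(J@M.T+t))*1e3).round(1).tolist()); print("yaw",yaw,"t",t)
np.savez("jig.npz",M=M,t=t,yaw=yaw)
j=lambda w:((np.array(w)[:2]-t)@M*1e3).round(1)
print("jaw tail top z50",[j(ray("top",*crop2px(*p),.050)) for p in[(275,380),(338,400)]],"lowend z38",[j(ray("top",*crop2px(*p),.038)) for p in[(337,230),(393,250)]])
print("rails", [j(ray("top",*crop2px(*p),.024)) for p in[(230,455),(250,457),(318,486),(336,488)]])
print("thumb outer corners", [j(ray("top",*crop2px(*p),.046)) for p in[(155,205),(77,415)]])
print("tin top",j(ray("top",175,139,.085)))
# cross-check in scene view
for p in [(60,90,14),(60,-40,14),(-140,-40,14),(-140,90,14),(38,0,36),(-75,77,44)]:
    w=M@np.array(p[:2])/1e3+t; print(p,w.round(4),proj("scene",[*w,p[2]/1e3]).round(0))
s=r.read_state(); q=s["tcp_rot"]; T=R.from_quat([q[1],q[2],q[3],q[0]]).as_matrix(); print(T.round(3))
ty=M@np.array([0,1]); print("turn",[ (np.arctan2(*( (T.T@np.r_[sg*ty,0])[[1,0]]))-np.pi/2) for sg in(1,-1)])
for x in(-100,-43):
    w=M@np.array([x,36])/1e3+t; print("tcp target",x,w,"tool delta",(T.T@(np.r_[w,.15]-s["tool_pos"])).round(4))
E
```

```text
scale 0.9883734112374355
resid mm [[-1.4, -1.7], [-0.1, 2.0], [1.3, 0.6], [0.2, -0.9]]
yaw -0.31658324639084096 t [0.62043313 0.1015328 ]
jaw tail top z50 [array([-79.9,  14.3]), array([-79. , -14.3])] lowend z38 [array([-8.3, 12.6]), array([ -8.3, -13.6])]
rails [array([-117. ,   24.7]), array([-114.9,   16.1]), array([-116.9,  -16.7]), array([-115. ,  -24.5])]
thumb outer corners [array([-25.4,  90.2]), array([-122.8,   90.4])]
tin top [  7.9 154.3]
(60, 90, 14) [0.7055 0.1684] [272. 301.]
(60, -40, 14) [0.665  0.0448] [241. 250.]
(-140, -40, 14) [0.4749 0.1071] [328. 213.]
(-140, 90, 14) [0.5154 0.2306] [364. 258.]
(38, 0, 36) [0.6565 0.0897] [260. 253.]
(-75, 77, 44) [0.5731 0.1981] [333. 257.]
[[-0.968  0.25  -0.001]
 [ 0.25   0.968 -0.002]
 [ 0.    -0.002 -1.   ]]
turn [np.float64(0.06382281059582828), np.float64(-3.0777698429939653)]
tcp target -100 [0.53661023 0.16687591] tool delta [-0.478  -0.2536  0.0808]
tcp target -43 [0.5907776  0.14913059] tool delta [-0.5348 -0.2573  0.0808]
```

Emit:
{"name": "jog_arm", "arguments": {"deltas": [[[-0.05,-0.027,0.005,0.013,0.06],[-0.1,-0.054,0.01,0.026,0.06],[-0.15,-0.08,0.015,0.04,0.06],[-0.2,-0.106,0.02,0.05,0.06],[-0.25,-0.133,0.025,0.064,0.06]]]}}

```text
t: 0.72
tool_pos: [0.347, 0.3393, 0.2053]
tcp_rot: [-0.0, 0.158, 0.987, -0.001]
contact_force: [0.8, 0.8, 0.7]
width: 0.0597
```

```bash
cat >> h.py <<'E'
def status(x=-103,y=36,z=None):
    d=np.load("jig.npz"); M,t=d["M"],d["t"]; s=r.read_state(); q=s["tcp_rot"]
    T=R.from_quat([q[1],q[2],q[3],q[0]]).as_matrix(); p=s["tool_pos"]
    w=np.r_[M@np.array([x,y])/1e3+t, p[2] if z is None else z]
    v=T.T@np.r_[M@[0,1],0]
    print("t",s["t"],"jig xy",((p[:2]-t)@M*1e3).round(1),"z",(p[2]*1e3).round(1),"delta",(T.T@(w-p)).round(4),"turn",round(np.arctan2(v[1],v[0])-np.pi/2,4),"F",s["contact_force"].round(2),"w",round(s["width"],4))
    print("tool axes in jig",(np.c_[np.r_[M.T@T[:2,0],T[2,0]],np.r_[M.T@T[:2,1],T[2,1]],np.r_[M.T@T[:2,2],T[2,2]]]).round(3).tolist())
E
python3 -c "
from h import *
status(z=.15)"
```

```text
t 0.725 jig xy [-333.9  140.9] z 205.3 delta [-0.2309 -0.1047  0.0554] turn -0.0004 F [0.8  0.78 0.71] w 0.0597
tool axes in jig [[-1.0, 0.0, -0.0], [0.0, 1.0, -0.002], [0.0, -0.002, -1.0]]
```

Emit:
{"name": "jog_arm", "arguments": {"deltas": [[[-0.05,-0.022,0.01,0,0.06],[-0.1,-0.045,0.025,0,0.06],[-0.15,-0.07,0.04,0,0.06],[-0.195,-0.09,0.06,0,0.06],[-0.231,-0.105,0.085,0,0.06]]]}}

```text
t: 1.35
tool_pos: [0.5353, 0.1657, 0.1198]
tcp_rot: [0.0, 0.158, 0.987, -0.001]
contact_force: [1.2, 0.4, -0.3]
width: 0.0595
```

Emit:
{"name": "jog_arm", "arguments": {"deltas": [[[0,0,0.02,0,0.06],[0,0,0.04,0,0.06]]]}}

```text
t: 1.6
tool_pos: [0.5353, 0.1647, 0.0784]
tcp_rot: [-0.001, 0.159, 0.987, -0.001]
contact_force: [-0.5, 0.2, 0.3]
width: 0.0599
```

```bash
python3 -c "
from h import *
status()
a=r.grab_frame('top')[125:255,170:300,::-1];b=r.grab_frame('scene')[180:320,220:380,::-1]
cv2.imwrite('pics/c2.png',np.hstack([cv2.resize(a,(390,390),interpolation=2),cv2.resize(b,(400,390),interpolation=2)]))"
```

```text
t 1.6 jig xy [-100.5   33.6] z 78.4 delta [ 0.0025  0.0024 -0.    ] turn -0.0034 F [-0.55  0.23  0.29] w 0.0599
tool axes in jig [[-1.0, 0.003, -0.001], [0.003, 1.0, -0.002], [0.001, -0.002, -1.0]]
```

View pics/c2.png

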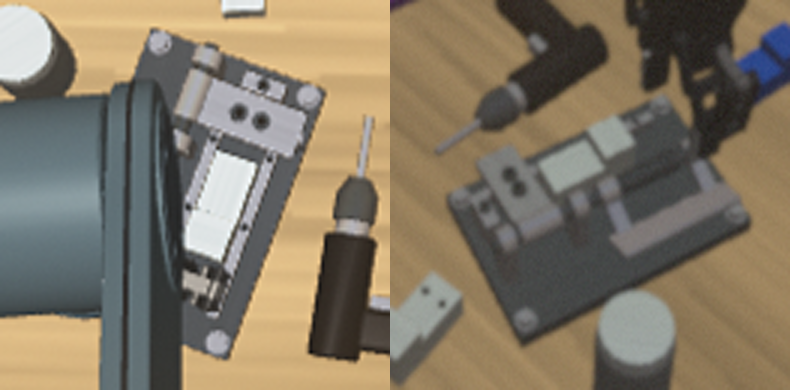

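Left (top): fingertip B is over the channel just behind the jaw's tail at (205,285). Right (scene): tips at (650,85) and (700,150) stand above the jig, leaf shut. I centre, then lower.

Emit:
{"name": "jog_arm", "arguments": {"deltas": [[[0.0025,0.0024,0.01,0,0.06],[0.0025,0.0024,0.02,0,0.06],[0.0025,0.0024,0.025,0,0.06],[0.0025,0.0024,0.03,0,0.06]]]}}

```text
t: 2.2
tool_pos: [0.5317, 0.1682, 0.0471]
tcp_rot: [-0.002, 0.159, 0.987, -0.001]
contact_force: [0.1, -0.2, -0.4]
width: 0.06
```

Emit:
{"name": "jog_arm", "arguments": {"deltas": [[[0,0,0.003,0,0.06],[0,0,0.005,0,0.06]]]}}

```text
t: 2.45
tool_pos: [0.5317, 0.1682, 0.0421]
tcp_rot: [-0.002, 0.159, 0.987, -0.001]
contact_force: [0.2, 0.5, 0.6]
width: 0.0599
```

Emit:
{"name": "jog_arm", "arguments": {"deltas": [[[0,0,0.003,0,0.06],[0,0,0.005,0,0.06]]]}}

```text
t: 2.7
tool_pos: [0.5317, 0.1682, 0.0369]
tcp_rot: [-0.002, 0.159, 0.987, -0.001]
contact_force: [0.0, 0.6, 0.4]
width: 0.0596
```

```bash
python3 -c "
from h import *
status()"
```

```text
t 2.7 jig xy [-105.    35.7] z 36.9 delta [-0.002   0.0003 -0.    ] turn -0.0022 F [0.   0.6  0.45] w 0.0596
tool axes in jig [[-1.0, 0.002, -0.004], [0.002, 1.0, -0.004], [0.004, -0.004, -1.0]]
```

Emit:
{"name": "jog_arm", "arguments": {"deltas": [[[-0.002,0,0.002,0,0.06],[-0.002,0,0.004,0,0.06]]]}}

```text
t: 2.95
tool_pos: [0.5332, 0.1674, 0.0332]
tcp_rot: [-0.003, 0.159, 0.987, -0.002]
contact_force: [-2.5, -1.5, 6.4]
width: 0.0596
```

Emit:
{"name": "jog_arm", "arguments": {"deltas": [[[0,0,0.002,0,0.06],[0,0,0.003,0,0.06]]]}}

```text
t: 3.2
tool_pos: [0.5334, 0.167, 0.0309]
tcp_rot: [-0.003, 0.158, 0.987, -0.002]
contact_force: [-2.9, -3.1, 8.4]
width: 0.06
```

```bash
python3 -c "
from h import *
status()
a=r.grab_frame('top')[125:255,170:300,::-1];b=r.grab_frame('scene')[190:290,250:380,::-1]
cv2.imwrite('pics/c3.png',np.hstack([cv2.resize(a,(200,200),interpolation=2),cv2.resize(b,(585,450),interpolation=2)[:200]]) if 0 else cv2.resize(b,(780,600),interpolation=2))"
```

```text
t 3.2 jig xy [-103.1   35.1] z 30.9 delta [-0.0001  0.0009 -0.    ] turn -0.0016 F [-2.86 -3.06  8.44] w 0.06
tool axes in jig [[-1.0, 0.002, -0.004], [0.002, 1.0, -0.005], [0.004, -0.005, -1.0]]
```

View pics/c3.png

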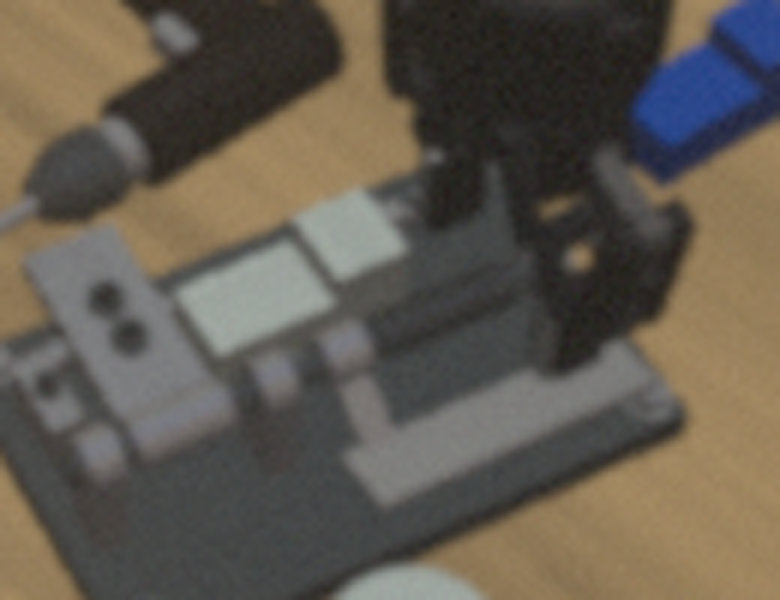

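Fingertip A rests on the thumb plate at crop (575,360) and the leaf is just starting to lift. Fingertip B is behind the jaw at (450,190). I keep pressing to about level.

Emit:
{"name": "jog_arm", "arguments": {"deltas": [[[0,0.001,0.002,0,0.06],[0,0.001,0.004,0,0.06],[0,0.001,0.005,0,0.06]]]}}

```text
t: 3.68
tool_pos: [0.5335, 0.1662, 0.0269]
tcp_rot: [-0.003, 0.158, 0.987, -0.003]
contact_force: [-3.3, -7.2, 11.0]
width: 0.0597
```

Emit:
{"name": "jog_arm", "arguments": {"deltas": [[[0,0,0.002,0,0.06],[0,0,0.004,0,0.06],[0,0,0.005,0,0.06]]]}}

```text
t: 4.05
tool_pos: [0.5332, 0.1644, 0.0234]
tcp_rot: [-0.003, 0.158, 0.987, -0.005]
contact_force: [-8.7, -10.3, 19.6]
width: 0.0601
```

```bash
python3 -c "
from h import *
status()
b=r.grab_frame('scene')[190:290,250:380,::-1]
cv2.imwrite('pics/c4.png',cv2.resize(b,(780,600),interpolation=2))"
```

```text
t 4.05 jig xy [-102.5   32.5] z 23.4 delta [ 0.0005  0.0034 -0.    ] turn -0.0003 F [ -8.7  -10.34  19.63] w 0.0601
tool axes in jig [[-1.0, 0.0, -0.004], [0.0, 1.0, -0.01], [0.004, -0.01, -1.0]]
```

View pics/c4.png

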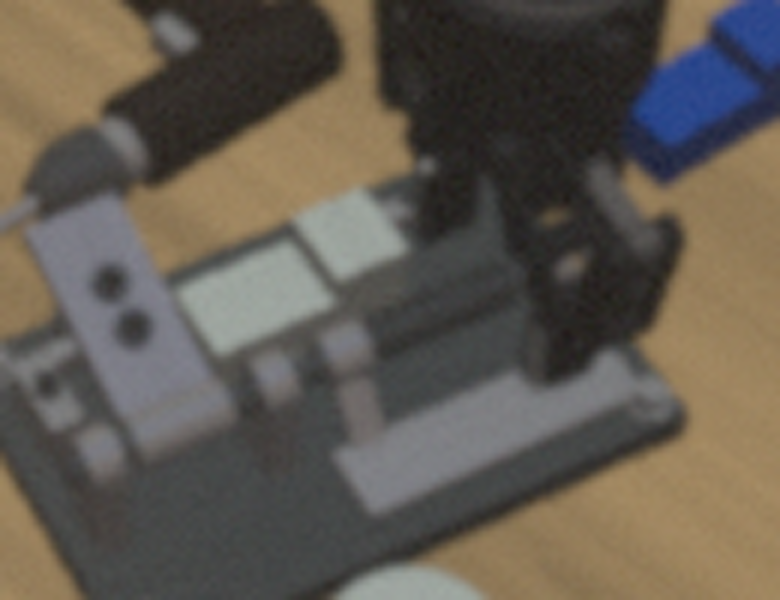

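The leaf has risen (far end now at crop (75,210)) and the plate is nearly level. I slide along the plate towards the jaw's tail, holding the height.

Emit:
{"name": "jog_arm", "arguments": {"deltas": [[[-0.003,0,0.002,0,0.06],[-0.006,0,0.003,0,0.06],[-0.008,0,0.003,0,0.06]]]}}

```text
t: 4.47
tool_pos: [0.5396, 0.1622, 0.0213]
tcp_rot: [-0.004, 0.158, 0.987, -0.004]
contact_force: [-7.0, 1.9, 11.1]
width: 0.0598
```

```bash
python3 -c "
from h import *
status()"
```

```text
t 4.475 jig xy [-95.7  32.5] z 21.3 delta [0.0073 0.0035 0.    ] turn -0.0001 F [-7.01  1.87 11.12] w 0.0598
tool axes in jig [[-1.0, 0.0, -0.006], [0.0, 1.0, -0.01], [0.006, -0.01, -1.0]]
```

Emit:
{"name": "jog_arm", "arguments": {"deltas": [[[-0.005,0.001,0.001,0,0.06],[-0.01,0.001,0.001,0,0.06],[-0.015,0.001,0.001,0,0.06],[-0.02,0.001,0.001,0,0.06]]]}}

```text
t: 4.97
tool_pos: [0.5572, 0.1581, 0.021]
tcp_rot: [-0.005, 0.158, 0.987, -0.004]
contact_force: [-8.7, 4.2, 12.6]
width: 0.0597
```

```bash
python3 -c "
from h import *
status()
a=r.grab_frame('top')[125:255,170:300,::-1]
b=r.grab_frame('scene')[190:290,250:380,::-1]
cv2.imwrite('pics/c5.png',np.hstack([cv2.resize(a,(350,350),interpolation=2),cv2.resize(b,(450,350),interpolation=2)]))"
```

```text
t 4.975 jig xy [-77.7  34.1] z 21.0 delta [0.0253 0.0019 0.0002] turn 0.0001 F [-8.67  4.17 12.61] w 0.0597
tool axes in jig [[-1.0, -0.0, -0.009], [-0.0, 1.0, -0.009], [0.009, -0.009, -1.0]]
```

View pics/c5.png

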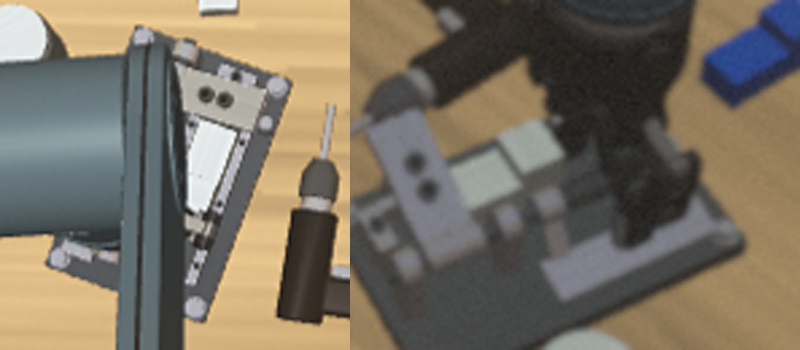

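The leaf is held open (left view (220,90)), with fingertip B against the jaw's tail at (200,225). The jaw has begun to move, so I keep pushing.

Emit:
{"name": "jog_arm", "arguments": {"deltas": [[[-0.006,0.001,0.001,0,0.06],[-0.012,0.001,0.001,0,0.06],[-0.017,0.001,0.001,0,0.06],[-0.022,0.001,0.001,0,0.06]]]}}

```text
t: 5.58
tool_pos: [0.5777, 0.1532, 0.0207]
tcp_rot: [-0.006, 0.157, 0.988, -0.003]
contact_force: [-8.0, 3.1, 12.0]
width: 0.0602
```

```bash
python3 -c "
from h import *
status()"
```

```text
t 5.575 jig xy [-56.7  35.8] z 20.7 delta [0.0463 0.0002 0.0005] turn 0.0003 F [-8.01  3.15 12.04] w 0.0602
tool axes in jig [[-1.0, -0.0, -0.011], [-0.0, 1.0, -0.009], [0.011, -0.009, -1.0]]
```

Emit:
{"name": "jog_arm", "arguments": {"deltas": [[[-0.004,0,0.001,0,0.06],[-0.008,0,0.001,0,0.06],[-0.01,0,0.001,0,0.06]]]}}

```text
t: 5.95
tool_pos: [0.585, 0.1513, 0.0205]
tcp_rot: [-0.008, 0.157, 0.988, -0.003]
contact_force: [-12.0, 5.7, 15.9]
width: 0.06
```

Emit:
{"name": "jog_arm", "arguments": {"deltas": [[[-0.002,0,0.001,0,0.06],[-0.003,0,0.001,0,0.06]]]}}

```text
t: 6.2
tool_pos: [0.585, 0.1514, 0.0205]
tcp_rot: [-0.011, 0.157, 0.988, -0.003]
contact_force: [-12.2, 3.7, 16.2]
width: 0.06
```

Emit:
{"name": "jog_arm", "arguments": {"deltas": [[[-0.002,0,0.001,0,0.06],[-0.003,0,0.001,0,0.06]]]}}

```text
t: 6.45
tool_pos: [0.585, 0.1514, 0.0206]
tcp_rot: [-0.014, 0.157, 0.988, -0.003]
contact_force: [-13.2, 2.3, 17.4]
width: 0.0601
```

```bash
python3 -c "
from h import *
status()"
```

```text
t 6.45 jig xy [-49.2  36.4] z 20.6 delta [ 0.0538 -0.0003  0.0014] turn 0.0016 F [-13.23   2.26  17.36] w 0.0601
tool axes in jig [[-1.0, -0.002, -0.026], [-0.002, 1.0, -0.01], [0.026, -0.01, -1.0]]
```

Stopped at jig x −49, about 6 mm earlier than expected; looking.

```bash
python3 -c "
from h import *
a=r.grab_frame('top')[125:225,200:300,::-1]
b=r.grab_frame('scene')[210:280,240:340,::-1]
cv2.imwrite('pics/c6.png',np.hstack([cv2.resize(a,(390,390),interpolation=2),cv2.resize(b,(400,280),interpolation=2)]) if 0 else np.vstack([cv2.resize(a,(600,600),interpolation=2)[60:260],cv2.resize(b,(600,400),interpolation=2)]))"
```

```text
(no output)
```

View pics/c6.png

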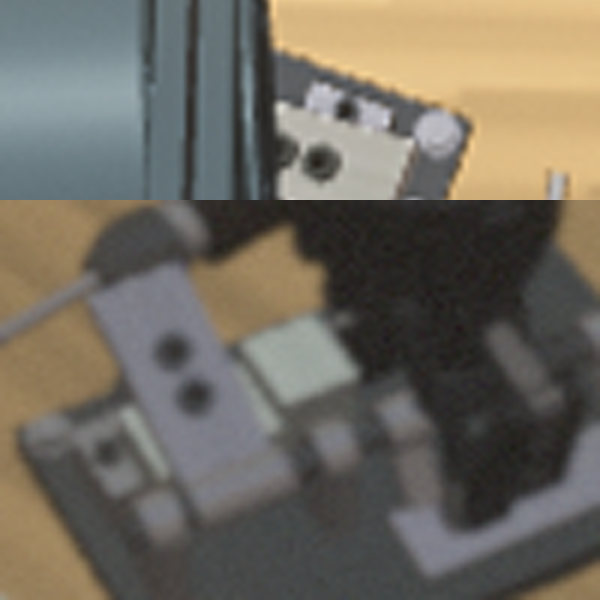

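```bash
python3 -c "
from h import *
d=np.load('jig.npz');M,t=d['M'],d['t']
for n,z,p in[('front-left',50,(290,405)),('front-right',50,(240,342)),('back-left',50,(360,375)),('back-right',50,(318,315)),('lowend a',38,(128,408)),('low end b',38,(165,478))]:
    w=ray('scene',240+p[0]/6,210+(p[1]-200)*.175,z/1e3); print(n,((w[:2]-t)@M*1e3).round(1))
for p in [(38,15,36),(38,-15,36),(38,15,38),(35,15,38),(-5,15,50),(-32,15,50),(-5,-15,50),(-38,15,50)]:
    u=proj('scene',[*(M@np.array(p[:2])/1e3+t),p[2]/1e3]); print(p,((u[0]-240)*6).round(),((u[1]-210)/.175+200).round())
"
```

```text
front-left [-12.3  19.1]
front-right [-10.9 -11.2]
back-left [-37.4  18.8]
back-right [-38.2  -9.5]
lowend a [ 28.8 -11.9]
low end b [31.5 18.8]
(38, 15, 36) 141.0 481.0
(38, -15, 36) 98.0 416.0
(38, 15, 38) 141.0 478.0
(35, 15, 38) 149.0 474.0
(-5, 15, 50) 263.0 405.0
(-32, 15, 50) 339.0 373.0
(-5, -15, 50) 218.0 341.0
(-38, 15, 50) 356.0 366.0
```

The jaw is under the open leaf but about 6 mm short: tall step spans x −12 to −38 and the gap to the stop shows at (125,440). The tool tilts about a blocked tip, and fingertip A sits by the thumb plate's arm at (430,490). I back off a little, move outward about 4 mm, and push on.

Emit:
{"name": "jog_arm", "arguments": {"deltas": [[[0.003,0.001,0.001,0,0.06],[0.003,0.004,0.001,0,0.06],[0.003,0.005,0.001,0,0.06]]]}}

```text
t: 6.92
tool_pos: [0.5855, 0.1558, 0.0216]
tcp_rot: [-0.012, 0.157, 0.988, -0.003]
contact_force: [-1.6, -4.9, 9.9]
width: 0.0599
```

```bash
python3 -c "
from h import *
status()"
```

```text
t 6.925 jig xy [-50.1  40.7] z 21.6 delta [ 0.0529 -0.0046  0.0012] turn 0.0019 F [-1.6  -4.92  9.93] w 0.0599
tool axes in jig [[-1.0, -0.002, -0.022], [-0.002, 1.0, -0.01], [0.022, -0.01, -1.0]]
```

Emit:
{"name": "jog_arm", "arguments": {"deltas": [[[-0.002,0,0.0015,0,0.06],[-0.004,0,0.0015,0,0.06],[-0.005,0,0.0015,0,0.06]]]}}

```text
t: 7.3
tool_pos: [0.5886, 0.1547, 0.0206]
tcp_rot: [-0.013, 0.157, 0.988, -0.003]
contact_force: [-6.9, 1.5, 9.7]
width: 0.0602
```

```bash
python3 -c "
from h import *
status()"
```

```text
t 7.3 jig xy [-46.8  40.6] z 20.6 delta [ 0.0562 -0.0045  0.0015] turn 0.0019 F [-6.93  1.48  9.67] w 0.0602
tool axes in jig [[-1.0, -0.002, -0.025], [-0.002, 1.0, -0.011], [0.025, -0.011, -1.0]]
```

Past the obstruction (−46.8, force back to sliding level). I continue.

Emit:
{"name": "jog_arm", "arguments": {"deltas": [[[-0.002,0,0.001,0,0.06],[-0.004,0,0.001,0,0.06]]]}}

```text
t: 7.55
tool_pos: [0.5902, 0.1542, 0.0201]
tcp_rot: [-0.015, 0.156, 0.988, -0.003]
contact_force: [-8.9, 1.9, 11.0]
width: 0.0602
```

Emit:
{"name": "jog_arm", "arguments": {"deltas": [[[-0.002,0,0.001,0,0.06],[-0.003,0,0.001,0,0.06]]]}}

```text
t: 7.8
tool_pos: [0.5904, 0.1542, 0.0201]
tcp_rot: [-0.018, 0.156, 0.988, -0.003]
contact_force: [-12.4, 3.0, 15.6]
width: 0.0599
```

Emit:
{"name": "jog_arm", "arguments": {"deltas": [[[-0.002,0,0.001,0,0.06],[-0.003,0,0.001,0,0.06]]]}}

```text
t: 8.05
tool_pos: [0.5903, 0.1542, 0.0201]
tcp_rot: [-0.021, 0.157, 0.987, -0.003]
contact_force: [-12.8, 2.6, 17.1]
width: 0.0598
```

```bash
python3 -c "
from h import *
status()
b=r.grab_frame('scene')[210:280,240:340,::-1]
cv2.imwrite('pics/c7.png',cv2.resize(b,(800,560),interpolation=2))"
```

```text
t 8.05 jig xy [-45.   40.6] z 20.1 delta [ 0.058  -0.0045  0.0024] turn 0.0019 F [-12.76   2.57  17.06] w 0.0598
tool axes in jig [[-0.999, -0.002, -0.04], [-0.002, 1.0, -0.012], [0.04, -0.012, -0.999]]
```

View pics/c7.png

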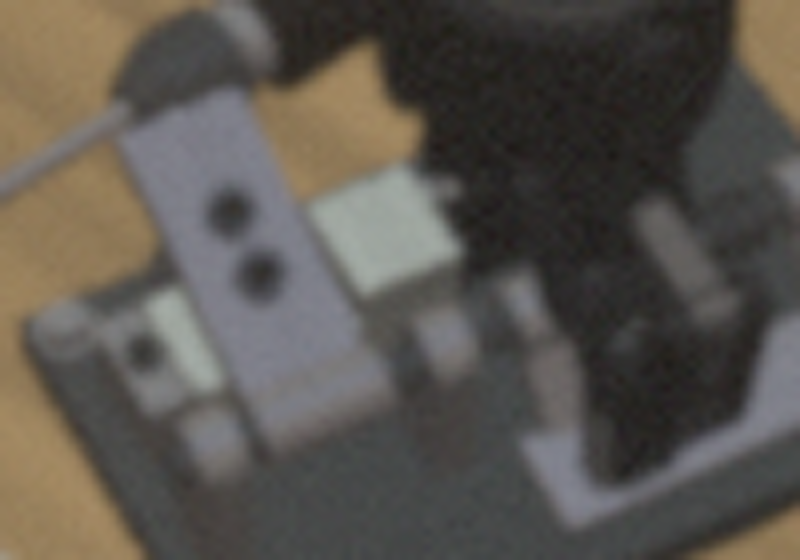

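```bash
python3 -c "
from h import *
f=np.mean([r.grab_frame('scene')[235:275,240:300,::-1].astype(float) for _ in range(8)],0)
g=cv2.imread('pics/c6.png')
cv2.imwrite('pics/c8.png',cv2.resize(f.astype(np.uint8),(750,500),interpolation=cv2.INTER_CUBIC))
status()"
```

```text
t 8.5 jig xy [-45.   40.7] z 20.1 delta [ 0.0579 -0.0045  0.0023] turn 0.002 F [-12.33   3.02  16.22] w 0.0605
tool axes in jig [[-0.999, -0.002, -0.039], [-0.002, 1.0, -0.012], [0.039, -0.012, -0.999]]
```

View pics/c8.png

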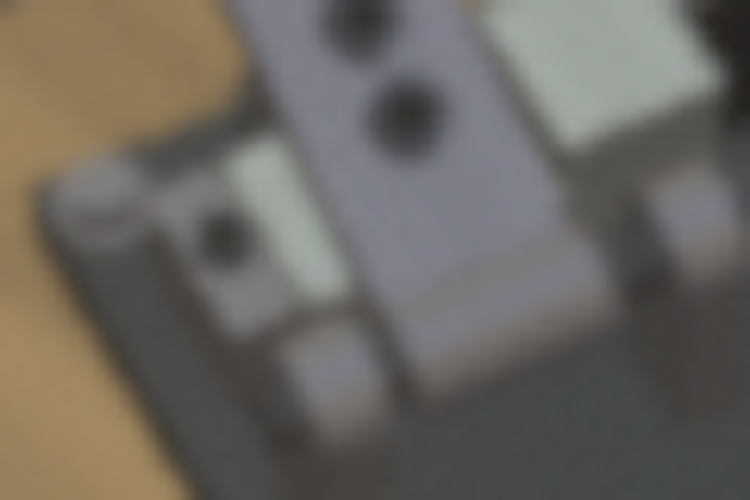

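The jaw's low end now seems to abut the stop block with no gap at (270,240). I check this numerically against the first picture, where the stop edge was free.

```bash
python3 -c "
from h import *
d=np.load('jig.npz');M,t=d['M'],d['t']
now=np.mean([r.grab_frame('scene').astype(float) for _ in range(4)],0).astype(np.float32); old=cv2.imread('pics/scene0.png')[:,:,::-1].astype(np.float32)
X=np.arange(24,56,2)
print('x',X.tolist())
for y in(-8,2,10):
  P=np.array([proj('scene',[*(M@np.array([x,y])/1e3+t),.037]) for x in X],np.float32)
  for im in(old,now):
    v=cv2.remap(im,P[None,:,0],P[None,:,1],1)[0]; print(y,v.sum(1).round().astype(int).tolist(),'G-R',(v[:,1]-v[:,0]).round().astype(int).tolist())
"
```

```text
x [24, 26, 28, 30, 32, 34, 36, 38, 40, 42, 44, 46, 48, 50, 52, 54]
-8 [342, 348, 338, 291, 250, 261, 294, 323, 310, 310, 316, 335, 311, 269, 246, 249] G-R [0, 1, -1, -1, -2, -3, -2, 0, 0, 0, 0, 0, -2, -1, -3, -2]
-8 [367, 365, 425, 474, 486, 475, 427, 363, 337, 337, 348, 361, 349, 297, 277, 278] G-R [0, 1, 5, 7, 7, 7, 4, 1, 0, 0, 1, 0, -1, -3, -2, -2]
2 [339, 342, 332, 281, 219, 196, 219, 243, 230, 200, 197, 231, 257, 229, 194, 190] G-R [2, 1, -1, -1, -2, -1, 0, 1, 2, 0, -2, -3, -2, -3, -3, -2]
2 [389, 360, 395, 464, 486, 476, 415, 328, 262, 222, 220, 254, 279, 252, 214, 209] G-R [0, -1, 3, 7, 7, 6, 5, 1, -1, -1, -1, -2, -2, -4, -3, -2]
10 [346, 346, 327, 269, 202, 187, 235, 287, 324, 336, 341, 338, 306, 240, 187, 190] G-R [2, 2, -1, -1, 0, -1, 0, 2, 1, 0, 1, 0, -1, -2, -6, -3]
10 [387, 356, 369, 444, 483, 478, 430, 379, 370, 375, 375, 373, 337, 265, 210, 204] G-R [1, 0, 1, 6, 7, 7, 4, 1, 1, 1, 1, 0, -2, -3, -5, -4]
```

Jaw end and stop edge coincide to within about 1 mm with no dark gap, so it is home. Back off from the tail first, then lift.

Emit:
{"name": "jog_arm", "arguments": {"deltas": [[[0.003,0,0.001,0,0.06],[0.006,0,0.001,0,0.06],[0.009,0,0.0,0,0.06]]]}}

```text
t: 9.07
tool_pos: [0.5851, 0.157, 0.0222]
tcp_rot: [-0.017, 0.157, 0.987, -0.002]
contact_force: [3.5, 1.1, 5.6]
width: 0.06
```

Emit:
{"name": "jog_arm", "arguments": {"deltas": [[[0.001,0,-0.004,0,0.06],[0.002,0,-0.01,0,0.06],[0.003,0,-0.018,0,0.06],[0.004,0,-0.03,0,0.06],[0.006,0,-0.05,0,0.06]]]}}

```text
t: 9.7
tool_pos: [0.58, 0.1585, 0.0722]
tcp_rot: [-0.018, 0.157, 0.987, -0.003]
contact_force: [-1.2, 0.2, 0.3]
width: 0.0598
```

Emit:
{"name": "jog_arm", "arguments": {"deltas": [[[0.01,0,-0.04,0,0.06],[0.04,0.01,-0.08,0,0.06],[0.09,0.03,-0.12,0,0.06],[0.14,0.05,-0.13,0,0.06],[0.19,0.07,-0.13,0,0.06]]]}}

```text
t: 10.32
tool_pos: [0.4249, 0.2847, 0.21]
tcp_rot: [-0.017, 0.157, 0.987, -0.002]
contact_force: [0.5, 0.6, 0.7]
width: 0.0599
```

```bash
python3 -c "
from h import *
status()
a=r.grab_frame('top')[90:260,160:330,::-1]
b=r.grab_frame('scene')[200:325,220:370,::-1]
cv2.imwrite('pics/c9.png',np.hstack([cv2.resize(a,(350,350),interpolation=2),cv2.resize(b,(420,350),interpolation=2)]))"
```

```text
t 10.325 jig xy [-242.8  113.2] z 210.0 delta [-0.1397 -0.0774 -0.0039] turn 0.001 F [0.54 0.61 0.74] w 0.0599
tool axes in jig [[-0.999, -0.001, -0.033], [-0.001, 1.0, -0.009], [0.033, -0.009, -0.999]]
```

View pics/c9.png

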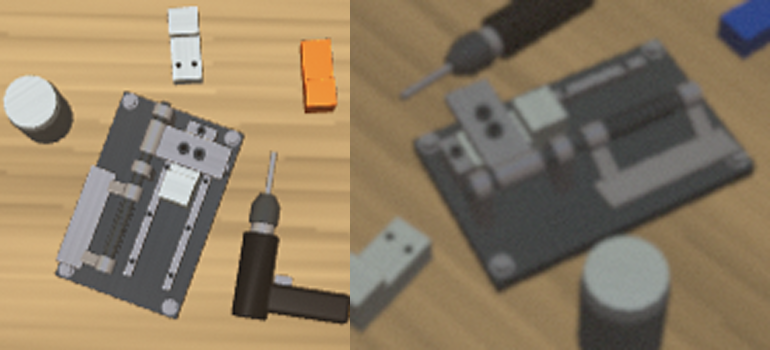

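The leaf has closed onto the jaw: left view leaf at (195,150), jaw's tall step behind it at (180,184). One last numeric check, then I hand in.

```bash
python3 -c "
from h import *
d=np.load('jig.npz');M,t=d['M'],d['t']
now=np.mean([r.grab_frame('scene').astype(float) for _ in range(4)],0).astype(np.float32); old=cv2.imread('pics/scene0.png')[:,:,::-1].astype(np.float32)
X=np.arange(28,48,2)
for y in(-8,2,10):
  P=np.array([proj('scene',[*(M@np.array([x,y])/1e3+t),.037]) for x in X],np.float32)
  print(y,cv2.remap(now,P[None,:,0],P[None,:,1],1)[0].sum(1).round().astype(int).tolist())
tp=r.grab_frame('top').astype(int); t0=cv2.imread('pics/top0.png')[:,:,::-1].astype(int)
for n,(a,b,c,e) in dict(tin=(120,165,155,200),drilled=(88,135,235,265),orange=(100,150,300,330),drill=(160,255,273,345),blue=(255,305,205,240)).items(): print(n,'mean|diff|',abs(tp-t0)[a:b,c:e].mean().round(1))
m=((tp.min(2)>190)).astype(np.uint8); m[:165]=0;m[205:]=0;m[:,:230]=0;m[:,268:]=0
c=max(cv2.findContours(m,0,2)[0],key=cv2.contourArea); b=cv2.boxPoints(cv2.minAreaRect(c))
print([((ray('top',*p,.05)[:2]-t)@M*1e3).round(1).tolist() for p in b])
"
```

```text
-8 [317, 307, 374, 431, 401, 343, 320, 319, 325, 342]
2 [321, 311, 383, 425, 389, 311, 247, 209, 206, 240]
10 [329, 319, 385, 432, 400, 355, 349, 351, 352, 348]
tin mean|diff| 4.4
drilled mean|diff| 4.8
orange mean|diff| 4.0
drill mean|diff| 3.8
blue mean|diff| 4.2
[[-31.7, 16.5], [0.9, 16.2], [0.4, -13.1], [-32.2, -12.7]]
```

```bash
python3 -c "
from h import *
print(r.finish_job())"
```

```text
the job is handed in; nothing more can be done
None
```

The jaw is loaded and I handed the job in at about 10.6 s. One fingertip held the thumb plate down, the other pushed the jaw home under the open leaf. I then backed off and lifted away, and the leaf closed onto the jaw by itself.

**Snag:** on the first push the jaw stopped about 6 mm short, probably because the pressing fingertip met the thumb plate's arm. I kept the leaf open, moved about 4 mm outward and pushed on to the stop.

**Last checks:**
- The jaw's tail measures about −32 mm along the jig, which is the home position, with no visible gap at the end stop.
- The leaf looks shut on the jaw in both camera views; I did not measure its angle.
- The tin, drill, drilled jaw and coloured look-alikes are unchanged apart from camera noise.
- The tool force was back to about 1 N (noise), and the highest I read at the end of a move was about 24 N.

**Disagreements:**
- At the stop, the arm's own reading put the finger about 2 mm short of where it should be, which is within the calibration error.
- With the leaf open, an early projection of the tall step in the scene view read about 4 mm short. The later checks at the stop edge and from above did not support that.
- In the final top view the tall step measured about 33 mm long instead of 27 mm. I took this as the bright mask catching part of the neighbouring surface.

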